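# Dark-zero the laser power meter

### The job

Zero the power meter with its beam blocked: under the laser head, slide the shutter plate by its tab one stop along, from the open window until its blank middle part covers the sensor port and it clicks in, without running on towards the third stop. Then turn the meter's tare knob until its pointer is on the long zero mark, and let go. Do not knock the laser head, and leave the screwdriver, jar and steel block where they are.

Things in the scene. Friction and masses are not known exactly. Their poses are not given: they have to be found in the camera images.
- stand: Fixed beam stand. Origin on the table under the sensor port; x from its open front (tab side) to its back, y the way the shutter slides, z up. Base 210 x 240, 12 mm high (x -95 to 115). On it the shutter housing, 80 (x) x 210 (y), top at z 50; end bridges at y +-100, x -40 to 32, top z 62. Column 45 x 45, 322 tall, at x 85, y 92. Front notches at y -35, 0, 35 mark the tab's three stops
- head: White laser head with a blue band, fixed to the stand over port and tab. In the stand's frame (mm): x -57 to 60, y -55 to 55, z 197 to 287, and a lens 72 across down to z 184 over the port. It overhangs the tab: the tool must come from the stand's front, leaning 30 to 45 degrees, fingers pointing down and to the stand's +x. Origin 197 over the stand's, axes as the stand's
- port (a point): Centre of the sensor port, a dark round hole 23 mm across with a brass rim, in the top of the housing, z 50 in the stand's frame; axes as the stand's
- shutter (a joint): Travel (m) of the steel shutter plate along the stand's +y. Plate 110 (y) x 94 (x) x 6 mm, top at z 57; from its +y end: open window 24 mm square, blank, window with filter glass. Sprung stops at 0 (open over the port; the start), 0.035 (blank over the port: wanted), 0.070 (filter). About 7 N leads it out of the first stop; let go within 10 mm of a stop it snaps to within 1.5 mm of it
- tab (a point): Grip point on the shutter's tab, an upright steel fin 10 mm thick (y), 22 long (x), foot on the plate at z 57, top at z 108. The point is on its mid-planes at z 91 in the stand's frame, 52 mm in front of the port's centre. It moves with the plate: stand y -35 mm at the first stop, 0 (in line with the port) at the wanted stop, +35 at the third. Axes as the stand's
- meter: Fixed grey power meter, box 150 x 150 x 59 mm with a white dial face 112 mm across and the tare knob on its top. Origin: on the table under the knob's axis; z up. The dial has short ticks every 10 degrees (longer every 30) and one long thick zero mark, which lies from the axis along the meter's +x
- tare_knob (a joint): Angle of the tare knob in rad, counter-clockwise from above positive; 0 when the pointer is on the long zero mark, i.e. along the meter's +x. Starts 0.6 to 1.3. Turns freely between -2.2 and 2.2 with a light friction of about 0.04 N m and stays where it is left
- knob_grip (a point): Grip point on the knob's axis, 85 mm over the table. Black knob: a disc 52 mm across (top at z 69) with a bar grip on it 44 long, 12 thick, top at z 97. A white line on the bar and a nose at one end are its pointer, along this point's x, which turns with the knob; the bar is gripped across its thickness, the point's y
- screwdriver: Loose screwdriver 170 mm long with a black handle, lying in front of the stand, along the stand's y, under 35 mm high; leave alone. Origin at its underside's middle
- jar: Loose amber glass jar 48 mm across, 60 high, beyond stand and meter; leave alone. Origin under its centre
- sample: Loose steel block 60 x 40 x 12 mm in front of the meter; leave alone. Origin under its centre

How it is judged:
On the way, in this order (a step that is already met when the one before it is completed fails the run):
1. the shutter sits in its middle stop, blank over the port, before the meter is zeroed (value of joint shutter between 0.032 and 0.038 m and velocity of joint shutter between -0.01 and 0.01 m/s), for 0.2 s.
2. the tare knob's pointer is on the zero mark (value of joint tare_knob between -0.08 and 0.08 rad), for 0.2 s.
At the end, for the whole second after the job is handed in: The shutter rests in its middle stop (within 3 mm of 35 mm travel) with its blank part over the port, and the tare knob's pointer rests on the zero mark within 0.08 rad (about 4.5 degrees), both released (all of step 2 and value of joint shutter between 0.032 and 0.038 m); the robot touches nothing.
It fails at once if the shutter was run on past the middle stop by more than 13 mm (value of joint shutter above 0.048 m).
It fails at once if the laser head was knocked (over 8 N) (contact force between head and anything else above 8 N).
It fails at once if the screwdriver was moved by more than 20 mm (distance of screwdriver from where it was at the start of the episode above 0.02 m).
It fails at once if the jar was moved by more than 20 mm (distance of jar from where it was at the start of the episode above 0.02 m).
It fails at once if the steel block was moved by more than 20 mm (distance of sample from where it was at the start of the episode above 0.02 m).
It also fails if it takes over 64 s, if anything falls off the work surface, if the arm or the gripper's body presses on something with over 40 N, if the wrist force passes 120 N, or if a joint passes its speed limit or range.

### The arm

A 6-joint arm with a two-finger parallel gripper is mounted at the origin on the work surface. World frame = base frame: x ahead of the robot, y to its left, z up, the work surface at z = 0. Lengths are in m, angles in rad, forces in N, time in s.
With the tool pointing down it reaches from about 0.35 to 0.725 m from the base axis. Payload 4.3 kg.
Tool frame: the origin (TCP) lies on the front face of the gripper's body, between the roots of the fingers; the fingertips stand manip.nose_length ahead of it and the grasp point (between the pads) lies 54 mm ahead of it (manip.nose_length is the distance from the TCP to the fingertips, in m); z points along the fingers, y is the line along which they close (so a half turn about z gives the same grasp; the last joint's range is limited). The gripper opens to 85 mm and grips with 20 to 120 N. Pads are 22 mm wide; open, the fingers measure 114 mm over their backs; the gripper's body (76 mm by 85 mm) begins 54 mm behind the grasp point. The pads swing forward as they close: fully open they stand 13 mm farther back than shut.
Start: joints at [1.046, 0.377, 0.081, 1.274, 0, 1.46], TCP at [0.232, 0.526, 0.304] pointing down, gripper open.
Joint ranges: [-2.72, 2.72], [-0.84, 1.66], [-1.02, 1.22], [-1.77, 2.12], [-1.37, 1.28], [-3.14, 3.14]. Speed limits (rad/s): [2.57, 2.57, 3.14, 3.14, 3.14, 3.14].

### API

Orientations are given as a unit quaternion [x, y, z, w].
In Python, from plant import manip, status, get_image, job_done gives the robot as it stands (manip), with the cameras as plain functions, the readings (status) and the job as plain functions.
- The arm moves only by the tool nudge_tcp, called after "Request:" as name([rows], argument=value, ...), one row to a line, values as JSON. Schema: {"type":"object","properties":{"plan":{"type":"array","items":{"type":"array","prefixItems":[{"type":"number"},{"type":"array","items":{"type":"number"},"minItems":3,"maxItems":3},{"type":"array","items":{"type":"number"},"minItems":3,"maxItems":3}],"minItems":3,"maxItems":3},"minItems":1,"maxItems":20},"force":{"type":"number"},"only":{"type":"string"},"quiet":{"type":"boolean"},"lines":{"type":"string"}},"required":["plan"],"additionalProperties":false}. plan is a list of rows, 1 to 20 of them, each written [opening, [dx, dy, dz], [rx, ry, rz]]: the finger opening in m, then dx, dy, dz in fractions of the full range, 1 being 0.4 m, then a rotation vector rx, ry, rz in fractions of the full range, 1 being pi/2 rad; each row is the pose to reach, as a shift and turn from the pose commanded when the call began, along the tool's axes at that moment; what a row does not reach only later rows make up. A row lasts 1/8 s, in which the tool goes at most 0.0625 m and 0.188 rad, less where a joint would pass 70% of its speed; a pose out of reach is approached as far as the arm can. The fingers move at their own pace and stop on an object; force is the grip in N (left out, the last holds). Time passes only in rows, so rows that do not move let the fingers close. The tool returns the time, the measured TCP pose, the force, the opening and the grip force at its end. only (a regular expression) keeps the lines of the reply that match it, lines (a string "A,B") keeps lines A to B, and quiet returns only ok. Shift and turn numbers lie between -1 and 1, and a call with a number outside is refused. Input that does not fit is refused with a message, and nothing moves.
- status.get_obs(): the state, without advancing time (a new reading comes with each control period).
- get_image(name): name is "scene" or "side" or "wrist"; returns a dict with "frame" (480x640x3 uint8, red, green, blue), "fx", "fy", "cx", "cy" (pixels), "rvec" (rotation vector, rad) and "tvec" (3), from world to camera coordinates, as OpenCV has them. Camera axes: x right, y down, z forward; pixel columns grow to the right and rows downward; lengths in m; the calibration is good to about 2 mm. A picture is of the moment at which its call begins. There is no depth.
- job_done(): hands the job in; it is judged then, once.
The state is a dict: "time": time; "qpos": joint angles; "qd": joint speeds; "effort": joint torques, N m; "tcp_pos": TCP position; "ee_rot": TCP orientation; "ft_force": force on the tool from outside, world axes, zero at the start; "torque": the same for the moment, N m; "width": finger opening in m; "finger_force": force on a finger pad.
Only numpy, scipy, OpenCV 4.12 (cv2) and the standard library are available. Lean on these libraries where they do the work, as an engineer would, in place of code of your own. Each camera call takes 0.05 s, during which the arm holds its last target. There are 200 camera calls.

## Working session

There is one attempt and no reset: what is moved stays moved. The work goes in short steps, Python scripts to look and compute and a tool call to move; the robot and the scene stay as the last step left them, time stands still between calls to the robot, and variables do not carry over. Pictures are saved under pics/ and viewed, at most 10 in all, crops included, and the job is handed in when it is done.

```bash
ls; mkdir -p pics
```

Run:
```python
from plant import manip, status, get_image, job_done
import cv2,numpy as np
o=status.get_obs();print(o['time'],o['tcp_pos'],o['ee_rot'],manip.nose_length)
for n in("scene","side"):
    d=get_image(n);cv2.imwrite(f'pics/{n}0.png',d['frame'][:,:,::-1])
    R=cv2.Rodrigues(np.array(d['rvec']))[0];print(n,d['fx'],d['cx'],-R.T@d['tvec'])
```

```text
pics
plant.py
0.0 [0.23147331 0.52577509 0.30293543] [ 2.05949496e-01  9.78562062e-01 -9.96215902e-04 -3.23353069e-04] 0.0726
scene 453.3012735397655 325.424177830296 [ 1.0082369  -0.11582297  0.78846699]
side 465.70445935624224 328.51373438983927 [ 0.30348981 -0.52495184  0.60120879]
```

View pics/scene0.png

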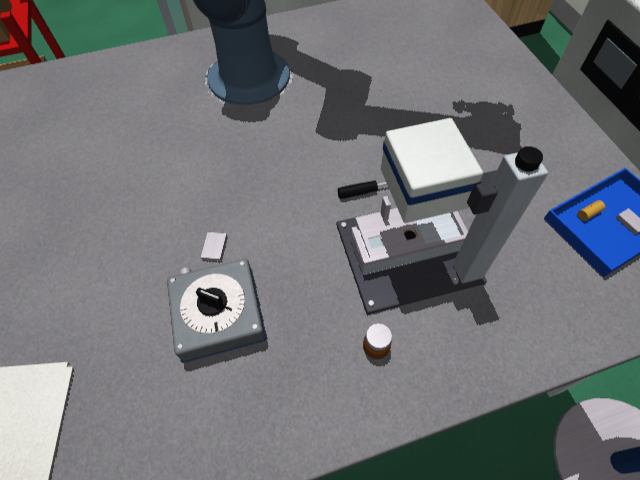

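View pics/side0.png

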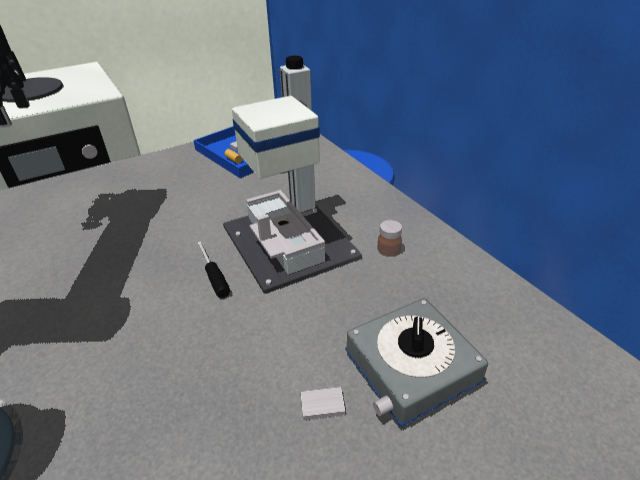

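The scene view shows the port at about (410,235), the tab at (386,208) and the knob at (211,300). In the side view the port is at about (283,223), the tab at (264,228) and the knob at (416,340). I'll enlarge both for exact pixels.

Run:
```python
import cv2,numpy as np
s=cv2.imread('pics/scene0.png');d=cv2.imread('pics/side0.png')
def c(i,x,y,w,h): return cv2.resize(i[y:y+h,x:x+w],None,fx=4,fy=4,interpolation=cv2.INTER_CUBIC)
# each 100x75 -> 400x300 ; stand 4x
a=np.vstack([np.hstack([c(s,335,180,100,75),c(s,165,260,100,75)]),np.hstack([c(d,235,190,100,75),c(d,370,300,100,75)])])
cv2.imwrite('pics/crop1.png',a)
```

```text
(no output)
```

View pics/crop1.png

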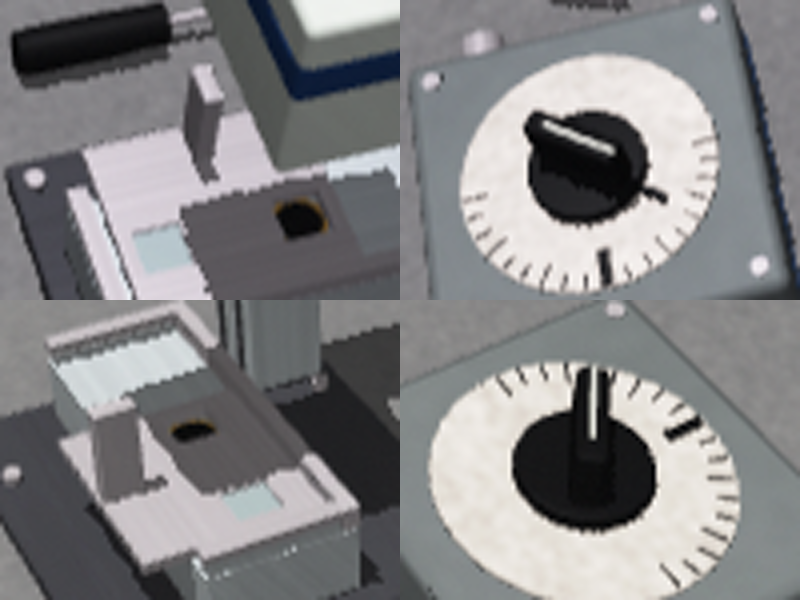

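The crop shows the tab top centred at scene (386,201) and side (264,216.5). The port is at scene (410.5,235) and side (283.4,222.6). The dial centre is at scene (212.2,303.5) and side (416,346), with the zero mark at scene (216.2,326.7) and side (441,332). The pointer nose is about 60° counter-clockwise of the zero mark.

Create h.py:
```python
import numpy as np,cv2
from scipy.spatial.transform import Rotation as Ro
def proj(d,P): return cv2.projectPoints(np.asarray(P,float).reshape(-1,3),np.array(d['rvec']),np.array(d['tvec']),np.array([[d['fx'],0,d['cx']],[0,d['fy'],d['cy']],[0,0,1.]]),None)[0].reshape(-1,2)
def ray(d,p):
    R=cv2.Rodrigues(np.array(d['rvec']))[0];v=R.T@[(p[0]-d['cx'])/d['fx'],(p[1]-d['cy'])/d['fy'],1];return -R.T@np.array(d['tvec']).ravel(),v/np.linalg.norm(v)
def tri(obs):
    A=0;b=0
    for d,p in obs:
        o,v=ray(d,p);M=np.eye(3)-np.outer(v,v);A=A+M;b=b+M@o
    return np.linalg.solve(A,b)
def onz(d,p,z):
    o,v=ray(d,p);return o+v*(z-o[2])/v[2]
```

Run:
```python
from plant import manip, status, get_image, job_done
from h import *
from scipy.optimize import least_squares
import pickle
S=get_image('scene');D=get_image('side')
pickle.dump((S,D),open('cams.pkl','wb'))
for n,a,b in [('tabtop',(386.2,201),(263.6,216.6)),('port',(410.5,235),(283.4,222.6)),('dial',(212.2,303.5),(416,346)),('zero',(216.2,326.7),(441,332)),('nose end line',(318/4+0+165-26.5+.5,260+155/4),(370+197/4,300+70/4))]:
    P=tri([(S,a),(D,b)]);print(n,P.round(4),'res',(proj(S,P)-a).round(1),(proj(D,P)-b).round(1))
M=[((-95,-120,12),(336.5,222.5),(266,290)),((115,-120,12),(368,311),(361,256)),((115,120,12),(486,281),None),((-95,120,12),None,(224,224)),
((0,0,50),(410.5,235),(283.4,222.6)),((-57,-55,287),(385,135),(248,128)),((-57,55,287),(453,119),(233,108)),((60,55,287),(482,162),(292,98)),((60,-55,287),None,(319,121))]
def T(q,P): 
    P=np.array(P)/1e3;c,s=np.cos(q[3]),np.sin(q[3]);return np.array([c*P[0]-s*P[1]+q[0],s*P[0]+c*P[1]+q[1],P[2]+q[2]])
def f(q):
    r=[]
    for P,a,b in M:
        for d,p in((S,a),(D,b)):
            if p: r+=list((proj(d,T(q,P))-p)[0])
    return np.array(r)
q=least_squares(f,[.5,.1,0,0],loss='soft_l1',f_scale=1.5);print(q.x.round(4),q.fun.round(1))
print('tab pred',T(q.x,(-52,-35,108)).round(4),'goal',T(q.x,(-52,0,91)).round(4))
# knob line ends at z .097
for d,l in((S,[(165+145/4,260+125/4),(165+213/4,260+155/4)]),(D,[(370+192/4,300+137/4),(370+197/4,300+70/4)])):
    a,b=[onz(d,p,.097) for p in l];print('line',a.round(4),b.round(4),np.degrees(np.arctan2(*(b-a)[1::-1])))
for d,l in((S,[(212.2,303.5),(216.2,326.7)]),(D,[(416,346),(441,332)])):
    a,b=[onz(d,p,.0595) for p in l];print('zero',a.round(4),b.round(4),np.degrees(np.arctan2(*(b-a)[1::-1])))
```

Add to h.py:
```python
from plant import manip, status, get_image, job_done
def delta(pos,R,cur=None):
    o=status.get_obs();R0=Ro.from_quat(o['ee_rot']);print('shift',(R0.inv().apply(np.array(pos)-o['tcp_pos'])).round(4),'rot',(R0.inv()*R).as_rotvec().round(4))
def lean(yaw,t): # tool y along angle yaw+90deg, z leaning t toward yaw direction
    z=np.array([np.sin(t)*np.cos(yaw),np.sin(t)*np.sin(yaw),-np.cos(t)]);y=np.array([-np.sin(yaw),np.cos(yaw),0]);return Ro.from_matrix(np.c_[np.cross(y,z),y,z])
```

Run:
```python
from h import *
R=lean(-.066,np.radians(40));z=R.apply([0,0,1]);g=np.array([.5655,.144,.091])
for b in(.10,0): delta(g-(.054+b)*z,R)
```

```text
shift [-0.3665 -0.2487  0.0946] rot [-0.123  -0.6913 -0.334 ]
shift [-0.427  -0.2266  0.1712] rot [-0.123  -0.6913 -0.334 ]
```

The rows are not in the units I measure in: shifts go in shares of 0.4 m and turns go in shares of pi/2 rad. I convert before sending: -0.3665 m is -0.9163, -0.35 m is -0.875, -0.6913 rad is -0.4401.

Request:
nudge_tcp([
  [0.05, [-0.125, -0.085, 0.0325], [-0.0127, -0.0637, -0.0318]],
  [0.05, [-0.25, -0.17, 0.065], [-0.0255, -0.1273, -0.0637]],
  [0.05, [-0.375, -0.25, 0.1], [-0.0382, -0.2228, -0.1082]],
  [0.05, [-0.5, -0.34, 0.125], [-0.0573, -0.3183, -0.1528]],
  [0.05, [-0.625, -0.425, 0.1625], [-0.07, -0.382, -0.1846]],
  [0.05, [-0.75, -0.51, 0.195], [-0.0783, -0.4399, -0.2126]],
  [0.05, [-0.875, -0.595, 0.225], [-0.0783, -0.4399, -0.2126]],
  [0.05, [-0.9163, -0.6218, 0.2365], [-0.0783, -0.4401, -0.2126]],
  [0.05, [-0.9163, -0.6218, 0.2365], [-0.0783, -0.4401, -0.2126]],
  [0.05, [-0.9163, -0.6218, 0.2365], [-0.0783, -0.4401, -0.2126]],
], force=40)

```text
time: 1.45
tcp_pos: [0.4667, 0.1515, 0.2094]
ee_rot: [0.031, 0.939, -0.01, 0.342]
ft_force: [-0.2, 1.9, -0.9]
width: 0.0501
finger_force: 0.0
```

Run:
```python
from h import *
d=get_image('wrist');cv2.imwrite('pics/w1.png',d['frame'][:,:,::-1])
R=lean(-.066,np.radians(40));z=R.apply([0,0,1]);g=np.array([.5655,.144,.091])
delta(g-.054*z,R);print(proj(d,[[.5658,.143,.1075],[.6195,.1765,.05]]))
```

```text
shift [ 0.0003 -0.0016  0.1005] rot [0.0022 0.0005 0.0002]
[[308.39785352 271.6985096 ]
 [360.76686601 234.00741594]]
```

View pics/w1.png

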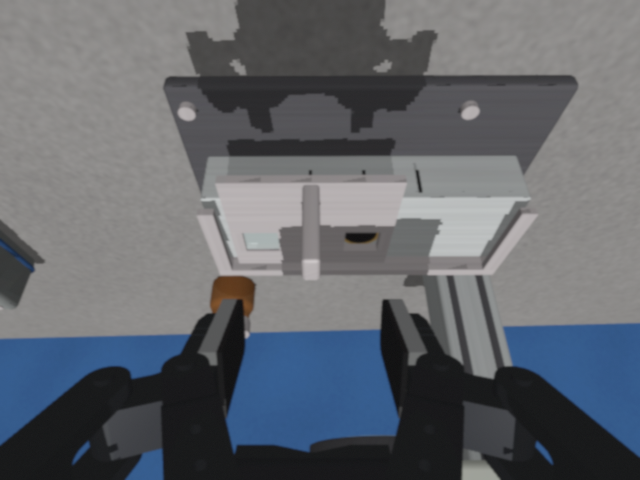

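The wrist view shows the tab top at (311,270) against a predicted (308,272), so the estimate is good to about 1 mm. Advancing and gripping.

Scaled: 0.1 m is 0.25, 0.08 m is 0.2.

Request:
nudge_tcp([
  [0.05, [0, 0, 0.1], [0, 0, 0]],
  [0.05, [0, 0, 0.2], [0, 0, 0]],
  [0.05, [0, -0.0013, 0.25], [0, 0, 0]],
  [0.05, [0, -0.0013, 0.25], [0, 0, 0]],
  [0, [0, -0.0013, 0.25], [0, 0, 0]],
  [0, [0, -0.0013, 0.25], [0, 0, 0]],
  [0, [0, -0.0013, 0.25], [0, 0, 0]],
  [0, [0, -0.0013, 0.25], [0, 0, 0]],
  [0, [0, -0.0013, 0.25], [0, 0, 0]],
], force=50)

```text
time: 2.62
tcp_pos: [0.531, 0.1466, 0.1339]
ee_rot: [0.031, 0.939, -0.01, 0.343]
ft_force: [-5.9, 1.1, 7.0]
width: 0.0094
finger_force: 49.2
```

Scaled: 0.035 m is 0.0875, 0.033 m is 0.0825.

Request:
nudge_tcp([
  [0, [0, 0.0125, 0], [0, 0, 0]],
  [0, [0, 0.025, 0], [0, 0, 0]],
  [0, [0, 0.0375, 0], [0, 0, 0]],
  [0, [0, 0.05, 0], [0, 0, 0]],
  [0, [0, 0.0625, 0], [0, 0, 0]],
  [0, [0, 0.075, 0], [0, 0, 0]],
  [0, [0, 0.0825, 0], [0, 0, 0]],
  [0, [0, 0.0875, 0], [0, 0, 0]],
  [0, [0, 0.0875, 0], [0, 0, 0]],
  [0, [0, 0.0875, 0], [0, 0, 0]],
])

```text
time: 3.88
tcp_pos: [0.5332, 0.1816, 0.1339]
ee_rot: [0.031, 0.939, -0.01, 0.343]
ft_force: [-6.3, 0.1, 7.0]
width: 0.0096
finger_force: 49.5
```

Run:
```python
from h import *
d=get_image('wrist');cv2.imwrite('pics/w2.png',d['frame'][:,:,::-1])
```

```text
(no output)
```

View pics/w2.png

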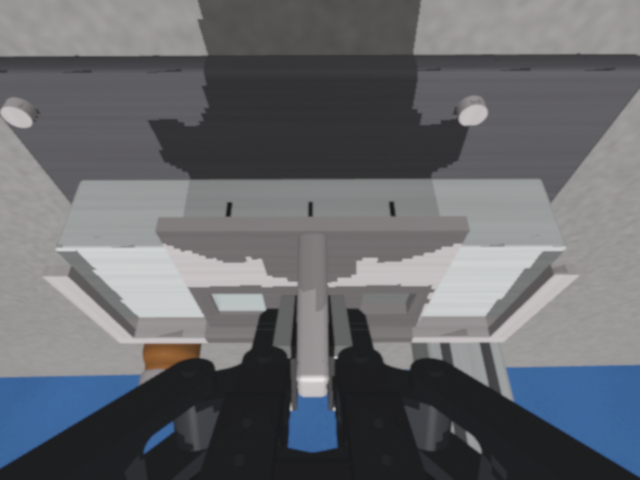

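The tab now sits on the middle notch (312 against 310 px) with the blank over the port, and travel is 35.1 mm. Releasing and retreating.

Scaled: -0.12 m is -0.3, -0.08 m is -0.2.

Request:
nudge_tcp([
  [0.05, [0, 0, 0], [0, 0, 0]],
  [0.05, [0, 0, 0], [0, 0, 0]],
  [0.05, [0, 0, 0], [0, 0, 0]],
  [0.05, [0, 0, -0.075], [0, 0, 0]],
  [0.05, [0, 0, -0.2], [0, 0, 0]],
  [0.05, [0, 0, -0.3], [0, 0, 0]],
  [0.05, [0, 0, -0.3], [0, 0, 0]],
])

```text
time: 4.8
tcp_pos: [0.4565, 0.1869, 0.2274]
ee_rot: [0.031, 0.938, -0.01, 0.344]
ft_force: [0.3, -0.6, 0.8]
width: 0.0501
finger_force: 0.0
```

Run:
```python
from h import *
d=get_image('wrist')
cv2.imwrite('pics/w3.png',cv2.resize(d['frame'][120:320,180:480,::-1],None,fx=2,fy=2))
delta([.45,.02,.26],lean(-.066,.4));delta([.62,-.205,.26],lean(np.radians(46.6),0))
```

```text
shift [-0.0253 -0.1667 -0.0236] rot [ 0.0028  0.3017 -0.0009]
shift [-0.1665 -0.3801  0.0949] rot [-0.3054  0.6565 -0.8423]
```

View pics/w3.png

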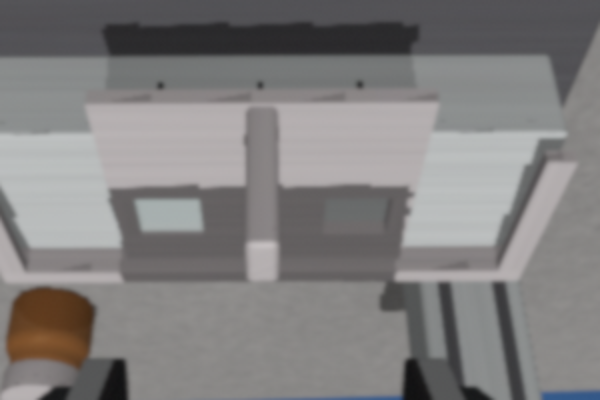

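The released tab rests at crop x≈262 over the middle notch at 260, with the windows symmetric either side of it, so the shutter has clicked in. On to the meter.

Scaled: -0.38 m is -0.95, -0.34 m is -0.85, -0.8423 rad is -0.5362.

Request:
nudge_tcp([
  [0.05, [-0.02, -0.1375, -0.02], [0, 0.0637, 0]],
  [0.05, [-0.04, -0.275, -0.04], [0, 0.1273, 0]],
  [0.05, [-0.0633, -0.4168, -0.059], [0, 0.191, 0]],
  [0.05, [-0.1375, -0.525, 0], [-0.0382, 0.2419, -0.1082]],
  [0.05, [-0.2125, -0.6375, 0.05], [-0.0764, 0.2865, -0.2101]],
  [0.05, [-0.2875, -0.75, 0.1125], [-0.1146, 0.331, -0.3183]],
  [0.05, [-0.35, -0.85, 0.175], [-0.1528, 0.3756, -0.4265]],
  [0.05, [-0.4163, -0.95, 0.2375], [-0.1944, 0.4179, -0.5362]],
  [0.05, [-0.4163, -0.95, 0.2375], [-0.1944, 0.4179, -0.5362]],
  [0.05, [-0.4163, -0.95, 0.2375], [-0.1944, 0.4179, -0.5362]],
  [0.05, [-0.4163, -0.95, 0.2375], [-0.1944, 0.4179, -0.5362]],
])

```text
time: 6.22
tcp_pos: [0.6187, -0.2047, 0.2587]
ee_rot: [-0.395, 0.919, 0.0, -0.002]
ft_force: [-0.8, 0.9, -0.1]
width: 0.0501
finger_force: 0.0
```

Run:
```python
from h import *
import pickle
d=get_image('wrist');cv2.imwrite('pics/w4.png',d['frame'][:,:,::-1]);pickle.dump(d,open('w4.pkl','wb'))
print(proj(d,[[.639,-.211,.0595],[.6845,-.2123,.0595],[.63,-.219,.097],[.6525,-.1955,.097]]).round(1))
```

```text
[[282.9 239.4]
 [234.6 281.3]
 [280.  239.3]
 [280.9 291. ]]
```

View pics/w4.png

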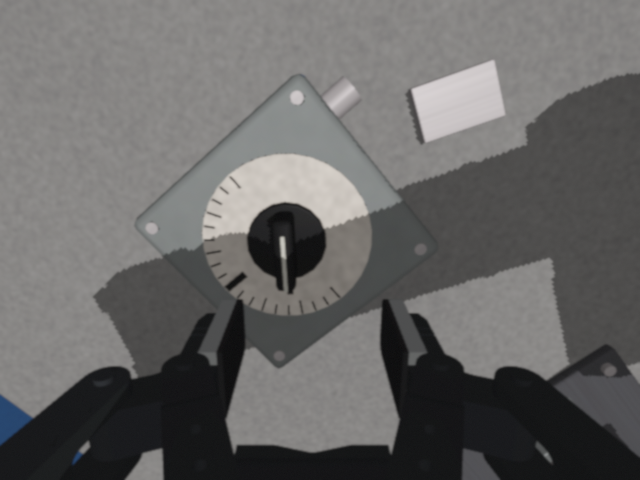

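The dial centre is at about (287,235), the disc centre at (287,241) and the zero mark at (235.5,281.5). The white pointer line runs (283,237)–(287,293), and the steel block is clear of the gripper.

Run:
```python
from h import *
import pickle
d=pickle.load(open('w4.pkl','rb'));S,D=pickle.load(open('cams.pkl','rb'))
for n,p,z in(('dial',(287,235.5),.0595),('screws',(287,239),.0595),('disc',(287,241),.069),('zero',(235.5,281.5),.0595),('l0',(283,237),.097),('l1',(287,293),.097)): print(n,onz(d,p,z).round(4))
l=onz(d,(287,293),.097)-onz(d,(283,237),.097);print(np.degrees(np.arctan2(l[1],l[0])))
print('dial3',tri([(S,(212.2,303.5)),(D,(416,346)),(d,(287,237.5))]).round(4),'zero3',tri([(S,(216.2,326.7)),(D,(441,332)),(d,(235.5,281.5))]).round(4),'line end 3',tri([(S,(165+213/4,260+155/4)),(D,(370+197/4,300+70/4)),(d,(287,293))]).round(4))
g=np.array([.6397,-.2115,.093])
for a in(48,):
  delta(g+[0,0,.054],lean(np.radians(a),0))
f=d['frame'][190:330,190:377,::-1];cv2.imwrite('pics/w5.png',cv2.resize(f,None,fx=4,fy=4,interpolation=cv2.INTER_CUBIC))
```

```text
dial [ 0.6351 -0.211   0.0595]
screws [ 0.6368 -0.2093  0.0595]
disc [ 0.6353 -0.2101  0.069 ]
zero [ 0.6841 -0.2117  0.0595]
l0 [ 0.6278 -0.2188  0.097 ]
l1 [ 0.6507 -0.1921  0.097 ]
49.31484294473522
dial3 [ 0.6379 -0.2104  0.0569] zero3 [ 0.6845 -0.2123  0.0607] line end 3 [ 0.6524 -0.1938  0.0952]
shift [-0.0097 -0.0201  0.1123] rot [ 0.0006 -0.0025 -0.025 ]
```

View pics/w5.png

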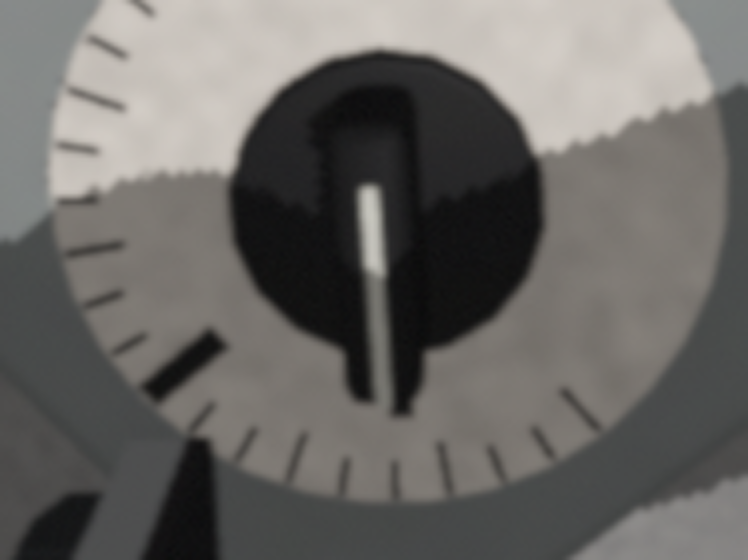

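The zoom puts the nose near the fifth tick, about 50° from the thick zero mark. Descending and gripping the bar.

Run:
```python
from h import *
import pickle
d=pickle.load(open('w4.pkl','rb'))
a,b,c,e=[onz(d,p,.0605)[:2] for p in((297,97),(152,228),(420,250),(279,356))]
for v in(b-a,e-c,c-a,e-b): print(np.degrees(np.arctan2(v[1],v[0])).round(2),np.linalg.norm(v).round(4))
delta([.637,-.2105,.147],lean(np.radians(48),0))
```

```text
-3.03 0.1269
-3.23 0.1265
86.46 0.1273
86.64 0.1268
shift [-0.0086 -0.0174  0.1123] rot [ 0.0006 -0.0025 -0.025 ]
```

Scaled: 0.1115 m is 0.2788, 0.09 m is 0.225, -0.025 rad is -0.0159.

Request:
nudge_tcp([
  [0.05, [-0.0215, -0.0435, 0.125], [0, 0, -0.0159]],
  [0.05, [-0.0215, -0.0435, 0.225], [0, 0, -0.0159]],
  [0.05, [-0.0215, -0.0435, 0.2788], [0, 0, -0.0159]],
  [0.05, [-0.0215, -0.0435, 0.2788], [0, 0, -0.0159]],
  [0, [-0.0215, -0.0435, 0.2788], [0, 0, -0.0159]],
  [0, [-0.0215, -0.0435, 0.2788], [0, 0, -0.0159]],
  [0, [-0.0215, -0.0435, 0.2788], [0, 0, -0.0159]],
  [0, [-0.0215, -0.0435, 0.2788], [0, 0, -0.0159]],
  [0, [-0.0215, -0.0435, 0.2788], [0, 0, -0.0159]],
], force=40)

```text
time: 7.4
tcp_pos: [0.6371, -0.21, 0.1493]
ee_rot: [-0.407, 0.913, 0.001, -0.001]
ft_force: [-5.6, 4.1, 7.9]
width: 0.0114
finger_force: 41.0
```

Run:
```python
from h import *
R=Ro.from_quat(status.get_obs()['ee_rot']).as_matrix();print('yaw x',np.degrees(np.arctan2(-R[0,1],R[1,1])),status.get_obs()['torque'])
delta([.637,-.21,.147],lean(np.radians(-3.2),0))
```

```text
yaw x 48.03267893219104 [0.96172827 1.05015516 0.02438849]
shift [0.     0.     0.0023] rot [ 0.0018 -0.0027  0.8942]
```

Scaled: 0.894 rad is 0.5691.

Request:
nudge_tcp([
  [0, [0, 0, 0], [0, 0, 0.0955]],
  [0, [0, 0, 0], [0, 0, 0.191]],
  [0, [0, 0, 0], [0, 0, 0.2865]],
  [0, [0, 0, 0], [0, 0, 0.382]],
  [0, [0, 0, 0], [0, 0, 0.4775]],
  [0, [0, 0, 0], [0, 0, 0.5602]],
  [0, [0, 0, 0], [0, 0, 0.5691]],
  [0, [0, 0, 0], [0, 0, 0.5691]],
  [0, [0, 0, 0], [0, 0, 0.5691]],
])

```text
time: 8.52
tcp_pos: [0.637, -0.21, 0.1493]
ee_rot: [0.028, 1.0, 0.0, -0.002]
ft_force: [-5.8, 5.4, 9.0]
width: 0.0114
finger_force: 41.0
```

Request:
nudge_tcp([
  [0.05, [0, 0, 0], [0, 0, 0]],
  [0.05, [0, 0, 0], [0, 0, 0]],
  [0.05, [0, 0, 0], [0, 0, 0]],
  [0.05, [0, 0, -0.1], [0, 0, 0]],
  [0.05, [0, 0, -0.225], [0, 0, 0]],
  [0.05, [-0.1, 0, -0.3], [0, 0, 0]],
  [0.05, [-0.1, 0, -0.3], [0, 0, 0]],
])

```text
time: 9.4
tcp_pos: [0.6817, -0.2144, 0.2701]
ee_rot: [0.028, 1.0, -0.002, 0.003]
ft_force: [0.7, -0.5, -0.5]
width: 0.05
finger_force: 0.0
```

Run:
```python
from h import *
import pickle
d=get_image('wrist');pickle.dump(d,open('w6.pkl','wb'))
c=proj(d,[[.637,-.21,.07]])[0].astype(int);print(c)
x,y=max(c[0]-100,0),max(c[1]-70,0);print(x,y)
cv2.imwrite('pics/w6.png',cv2.resize(d['frame'][y:y+150,x:x+200,::-1],None,fx=4,fy=4,interpolation=cv2.INTER_CUBIC))
```

```text
[316 154]
216 84
```

View pics/w6.png

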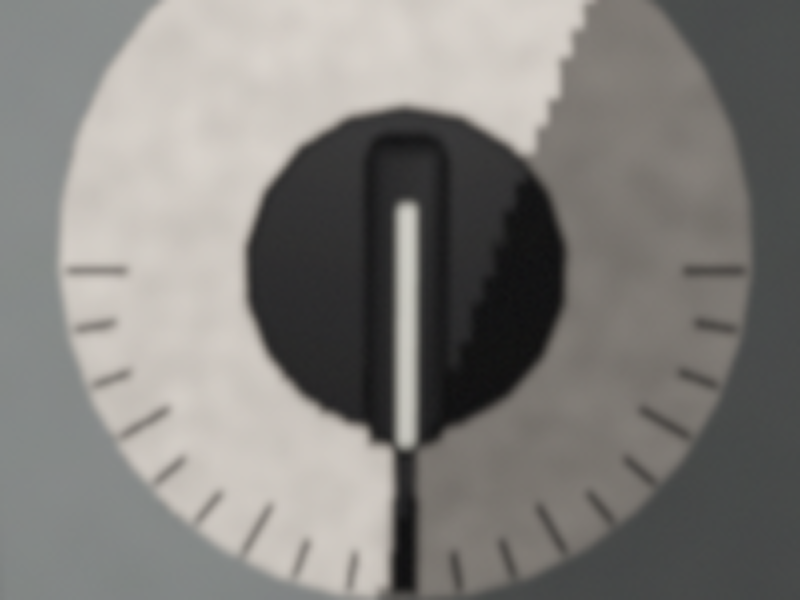

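The pointer line (x≈406) points straight down the long zero mark (x≈404), within about 1°. The gripper is released and clear, so I'm handing in.

```bash
python3 -c "
from plant import manip, status, get_image, job_done
print(job_done())"
```

```text
the job is handed in; nothing more can be done
None
```

The job is handed in, with no verdict returned: the shutter sits clicked into its middle stop with the blank over the port, the tare pointer is on the zero mark within about 1°, and the gripper is clear of everything.

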